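Set out the bench for the adapter rework

ROBOT

A 6-joint arm with a two-finger parallel gripper is mounted at the origin on a cart in front of the work surface, level with it; the furniture and walls round the work are solid. World frame = base frame: x ahead of the robot, y to its left, z up, the work surface at z = 0. Lengths are in m, angles in rad, forces in N, time in s.
With the tool pointing down it reaches from about 0.35 to 0.775 m from the base axis. Payload 7.3 kg.
Tool frame: the origin (TCP) lies midway between the tips of the shut fingers; the grasp point (between the pads) lies 19 mm behind it (robot.tcp_to_grasp is the distance from the TCP to the grasp point, in m); z points along the fingers, y is the line along which they close (so a half turn about z gives the same grasp; the last joint's range is limited). The gripper opens to 92 mm and grips with 3 to 60 N. Pads are 19 mm wide; open, the fingers measure 130 mm over their backs; the gripper's body (75 mm by 190 mm) begins 47 mm behind the grasp point.
Start: joints at [1.114, 0.342, 1.524, -0, 1.275, -0.146], TCP at [0.161, 0.5, 0.227] pointing down, gripper open.
Joint ranges: [-2.53, 2.53], [-0.77, 2.02], [0.04, 2.7], [-1, 4.14], [0.28, 2.66], [-3.11, 3.11]. Speed limits (rad/s): [2.57, 2.57, 3.14, 3.14, 3.14, 3.14].

INTERFACE

Orientations are given as [roll, pitch, yaw] about the fixed x, y, z axes, in that order (R = Rz(yaw) Ry(pitch) Rx(roll)).
In Python, from cell import readout, cams, ticket, robot gives the robot as it stands. The module is installed in compiled form; this text tells all that it offers.
- The arm moves only by the tool jog_arm, never from a script. Its argument "plan" is a list of rows, each a list of 5 numbers: the shift along the world's x, y, z each as a share of 0.08 m, from -1 to 1, then the turn about the world's z as a share of 90 degrees, from -1 to 1, then the opening, from -1 (shut) to 1 (fully open). A call has 1 to 12 rows; each row is the pose to reach, as a shift and turn from the pose commanded when the call began; what a row does not reach only later rows make up. A row lasts 1/10 s, in which the tool goes at most 50 mm and 8.59 degrees, less where a joint would pass 70% of its speed; a pose out of reach is approached as far as the arm can. A call with a number of a shift or a turn outside -1 to 1 is refused whole. A call with a gripper value outside its range is refused whole. The fingers move at their own pace and stop on an object; "squeeze" is the grip in N (left out, the last holds). Time passes only in rows, so rows that repeat a pose let the fingers close. It gives the time, the measured TCP pose, the force, the opening and the grip force at its end, in the units of the state.
- readout.observe(): the state, without advancing time (a new reading comes with each control period).
- cams.read_camera(name): name is "side" or "top" or "wrist"; returns the picture (384x512x3 uint8, blue, green, red); there is no depth.
- cams.calibration(name): a dict with "K" (3x3 intrinsics, pixels), "k1" (the pictures are not rectified: a ray, as slopes to the right and down, at radius r is drawn at 1 + k1 r^2 times it, then the intrinsics apply), "world_from_camera" (4x4, takes a point from camera to world coordinates). Camera axes: x right, y down, z forward; pixel columns grow to the right and rows downward; lengths in m; the calibration is good to about 2 mm. A picture is of the moment at which its call begins: read the wrist's pose just before it. calibration takes no time and is no camera call; for the wrist camera it gives the pose at the moment of the call.
- ticket.hand_in(): hands the job in; it is judged then, once.
The state is a dict: "time": time; "qpos": joint angles; "qvel": joint speeds; "joint_efforts": joint torques, N m; "tool_pos": TCP position; "tool_rot": TCP orientation; "contact_force": force on the tool from outside, world axes, zero at the start; "torque": the same for the moment, N m; "opening": finger opening in m; "grip_force": force on a finger pad.
Only numpy, scipy, OpenCV 4.12 (cv2) and the standard library are available. Lean on these libraries where they do the work, as an engineer would, in place of code of your own. Each camera call takes 0.05 s, during which the arm holds its last target. There are 200 camera calls.

TASK

Set the bench out for reworking the black power adapter, which stays where it is, as does the dispenser bottle on the table to one side of it. Stand the flux tin on the table midway between the centres of the adapter and the dispenser bottle and stack the tape roll centrally on the tin; rest the heatsink fins up on the middle of the adapter's top; and stand the tip cleaner on the table beside the adapter's other long side (the one away from the dispenser bottle), level with the adapter's middle and about 3 cm clear of it.

Things in the scene. Friction and masses are not known exactly. Their poses are not given: they have to be found in the camera images.
- adapter: Black power adapter: a flat oblong box with a flat top, 66 (its x) x 112 (its y) x 26 (its z) mm, fixed to the table in front of the robot, its long axis (y) pointing roughly towards and away from the robot, so that its x axis points roughly to the robot's left. Origin: centre of its underside.
- dispenser: Clear upright dispenser bottle with a white cap, round, 42 mm in diameter, 124 mm tall, fixed to the table 22 to 29 cm straight out from one long side or the other of the adapter (centre to centre, along the adapter's x axis). A computer case behind is 0.23 m tall, 0.26 m with what lies on it. Origin: centre of its underside, z up.
- heatsink: Loose finned aluminium heatsink, 40 x 40 mm, 20 mm tall, upright fins running along its x; standing fins up on the table. The two outer fins and the base give flat sides at y = +-20 mm and x = +-20 mm. Origin: centre of its underside, z up. 35 to 70 g.
- tin: Loose round white flux tin with a closed flat lid (green disc on top), 54 mm in diameter, 19 mm tall, standing on the table; the lid does not come off. Origin: centre of its underside, z up. 40 to 85 g.
- tape_roll: Loose roll of amber tape with a white core, lying flat, 57 mm in outer diameter, 19 mm tall; grip it across the outside. Origin: centre of its underside, z up. 35 to 70 g.
- cleaner: Loose tip cleaner: round black pot filled with brass wool, 47 mm in diameter, pot 30 mm tall (38 mm with the wool), standing on the table. Origin: centre of its underside, z up. 55 to 115 g.
Mind the look-alikes: they are no part of the job. What is shaped like the tape_roll but blue is not meant.

How it is judged:
By the outcome, as a careful person would: the job done as asked, in the order asked, and still so for the second after the job is handed in, with the robot touching nothing.
It also fails if it takes over 110 s, if anything falls off the work surface, if the arm or the gripper's body presses on something with over 40 N, if the wrist force passes 120 N, or if a joint passes its speed limit or range.

## Working session

There is one attempt and no reset: what is moved stays moved. The work goes in short steps, Python scripts to look and compute and a tool call to move; the robot and the scene stay as the last step left them, time stands still between calls to the robot, and variables do not carry over. Pictures are saved under pics/ and viewed, at most 14 in all, crops included, and the job is handed in when it is done.

Besides the shell and the picture viewer there is one more tool, called as name(argument=value, ...), one argument or row to a line, values as JSON. jog_arm: Moves the arm, as the interface text tells. Shift numbers are shares of 0.08 m and turn numbers shares of 90 degrees, none past 1 either way. Its arguments: {"type":"object","properties":{"plan":{"type":"array"},"squeeze":{"type":"number"}},"required":["plan"]}

```bash
mkdir -p pics; cat > h.py <<'E'
import numpy as np, cv2
from cell import readout, cams, ticket, robot
def px2w(name,u,v,z,c=None):
    c=c or cams.calibration(name); K=np.array(c["K"]);T=np.array(c["world_from_camera"])
    d=np.array([(u-K[0,2])/K[0,0],(v-K[1,2])/K[1,1]]); s=d.copy()
    for _ in range(20): s=d/(1+c["k1"]*(s@s))
    r=T[:3,:3]@np.array([s[0],s[1],1]); o=T[:3,3]
    return o+r*(z-o[2])/r[2]
def w2px(name,p,c=None):
    c=c or cams.calibration(name); K=np.array(c["K"]);T=np.array(c["world_from_camera"])
    q=T[:3,:3].T@(np.array(p)-T[:3,3]); s=q[:2]/q[2]; s=s*(1+c["k1"]*(s@s))
    return K[:2,:2]@s+K[:2,2]
E
python3 - <<'E'
from h import *
for n in("top","side"):
    im=cams.read_camera(n); cv2.imwrite(f"pics/{n}0.png",im)
    c=cams.calibration(n); print(n,np.round(c["K"],1).tolist(),c["k1"],np.round(c["world_from_camera"],3).tolist())
s=readout.observe(); print(s["time"],s["tool_pos"],s["tool_rot"],s["opening"])
im=cv2.resize(cv2.imread("pics/top0.png"),(800,600),interpolation=cv2.INTER_CUBIC);cv2.imwrite("pics/top0b.png",im)
E
```

```text
top [[496.5, 0.0, 251.7], [0.0, 496.5, 196.6], [0.0, 0.0, 1.0]] 0.06296257434756096 [[-0.011, -0.996, 0.088, 0.433], [-1.0, 0.012, 0.013, -0.054], [-0.014, -0.088, -0.996, 1.245], [0.0, 0.0, 0.0, 1.0]]
side [[391.5, 0.0, 256.7], [0.0, 391.5, 189.5], [0.0, 0.0, 1.0]] -0.08659536879054612 [[0.048, 0.862, -0.505, 0.985], [0.999, -0.037, 0.032, -0.069], [0.01, -0.506, -0.863, 0.827], [0.0, 0.0, 0.0, 1.0]]
0.1 [0.16036917 0.49952108 0.22612631] [-3.14022969e+00 -1.69222165e-04  2.83086083e+00] 0.09188127025456191
```

View pics/top0b.png

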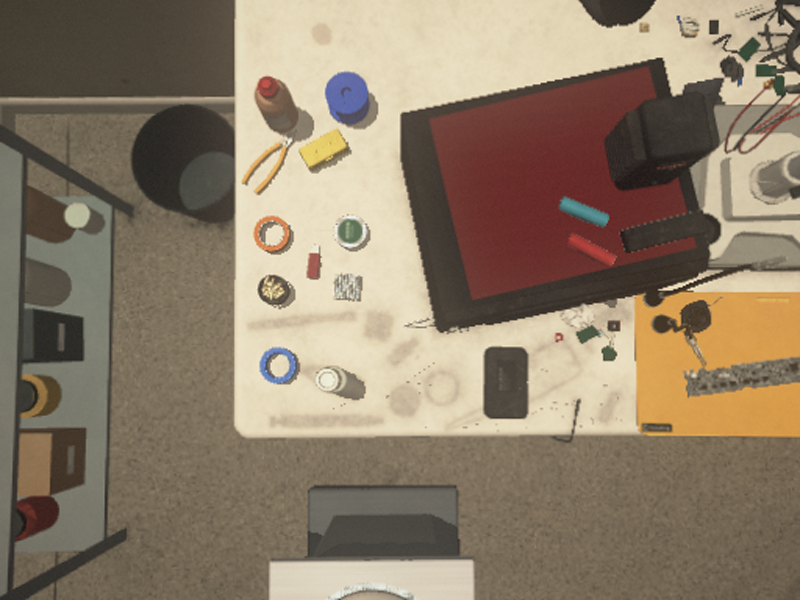

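View pics/side0.png

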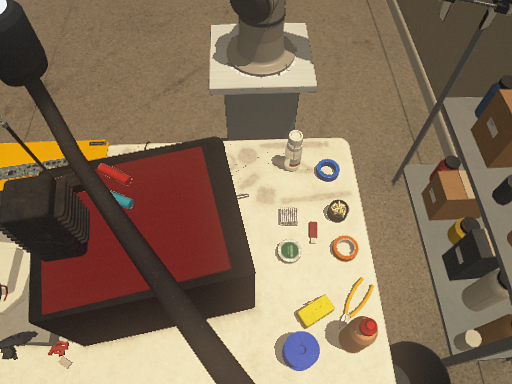

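Top view, 800 px picture: candidates for the tape roll are the orange/amber ring (272,233) and the blue ring (278,366). The amber one fits, because blue is excluded. The tin is the green disc (350,231); the big blue disc (347,97) is not meant. The cleaner is at (275,290), the heatsink at (348,287), the adapter at (506,382) and the dispenser at (335,380). I'll confirm these in an enlarged crop.

```bash
python3 - <<'E'
from h import *
im=cv2.imread("pics/top0.png")
c=im[135:275,150:350]; cv2.imwrite("pics/c1.png",cv2.resize(c,(800,560),interpolation=cv2.INTER_CUBIC))
E
```

```text
(no output)
```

View pics/c1.png

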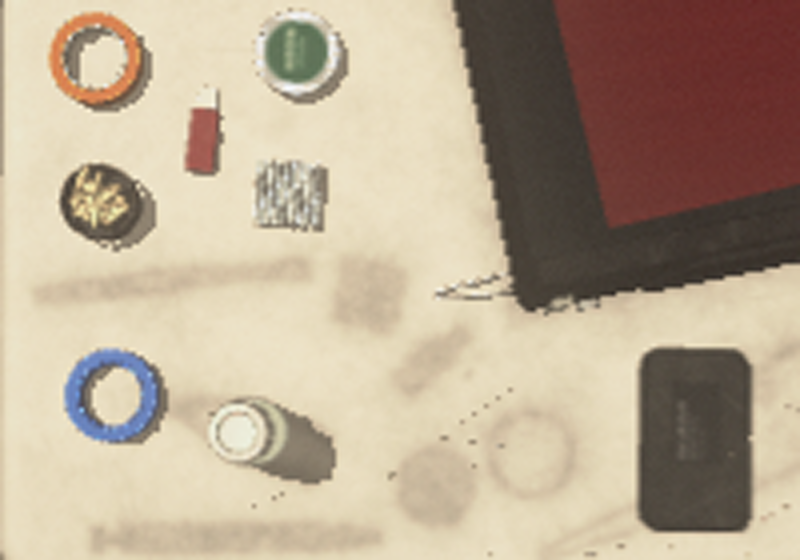

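The crop confirms them: amber roll (96,59), tin (299,54), cleaner (102,203), heatsink (290,195), adapter x 639–752, y 347–531, and dispenser cap (238,432). Now for positions.

```bash
python3 - <<'E'
from h import *
im=cv2.imread("pics/top0.png")
def P(u,v,z): return px2w("top",(u+.5)/4-.5+150,(v+.5)/4-.5+135,z)
for n,u,v,z in[("tape",96,59,.019),("tin",299,54,.019),("cleaner",102,203,.03),("hs",290,195,.02),("adapter",695,439,.026),("disp",238,432,.124),
 ("tapeL",50,59,.019),("tapeR",142,59,.019),("tinL",257,54,.019),("tinR",341,54,.019),("aTL",639,347,.026),("aTR",752,347,.026),("aBR",752,531,.026),("caseBL",530,310,.23),("caseBL0",530,310,.0),("caseL",460,0,.23)]:
    print(n,np.round(P(u,v,z),4))
g=im.max(2); m=(g<75).astype(np.uint8); m[:218]=0;m[:,:300]=0;m[270:]=0;m[:,345:]=0
cs,_=cv2.findContours(m,0,1); c=max(cs,key=cv2.contourArea)
def proj(c,z):return np.array([px2w("top",*p,z)[:2] for p in c.reshape(-1,2).astype(float)],np.float32)
print("adapter",cv2.minAreaRect(proj(c,.026)*1000))
hsv=cv2.cvtColor(im,cv2.COLOR_BGR2HSV)
# orange ring
m=((hsv[...,0]<16)&(hsv[...,1]>130)&(hsv[...,2]>120)).astype(np.uint8);m[:135]=0;m[165:]=0;m[:,:155]=0;m[:,190:]=0
cs,_=cv2.findContours(m,0,1); c=max(cs,key=cv2.contourArea); print("tape",cv2.fitEllipse(proj(c,.019)*1000))
x=[int(290/4+150-14),int(195/4+135-14)]
w=im[x[1]:x[1]+28,x[0]:x[0]+28].astype(int)
m=((np.ptp(w,axis=2)<25)).astype(np.uint8); m=cv2.morphologyEx(m,cv2.MORPH_CLOSE,np.ones((3,3),np.uint8))
cs,_=cv2.findContours(m,0,1); c=max(cs,key=cv2.contourArea)+np.array(x); print("hs",cv2.minAreaRect(proj(c,.02)*1000))
E
```

```text
tape [0.6623 0.1553 0.019 ]
tin [0.6639 0.0284 0.019 ]
cleaner [0.5705 0.1496 0.03  ]
hs [0.5752 0.0345 0.02  ]
adapter [ 0.4218 -0.2119  0.026 ]
disp [0.4294 0.057  0.124 ]
tapeL [0.6627 0.184  0.019 ]
tapeR [0.662  0.1265 0.019 ]
tinL [0.6643 0.0546 0.019 ]
tinR [0.6636 0.0021 0.019 ]
aTL [ 0.4782 -0.1792  0.026 ]
aTR [ 0.4774 -0.2479  0.026 ]
aBR [ 0.3662 -0.2448  0.026 ]
caseBL [ 0.4902 -0.1031  0.23  ]
caseBL0 [ 0.503  -0.1142  0.    ]
caseL [ 0.6514 -0.0695  0.23  ]
adapter ((441.0758361816406, -213.8951416015625), (24.297746658325195, 26.782196044921875), 88.60558319091797)
tape ((663.3146362304688, 156.33905029296875), (52.73244094848633, 54.32285690307617), 108.27286529541016)
hs ((576.20654296875, 37.20508575439453), (39.79985427856445, 39.99372482299805), 89.2713394165039)
```

jog_arm(
  plan=[
    [0.45, -0.42, 0, -0.06, 1],
    [0.9, -0.84, 0, -0.115, 1],
    [0.9, -0.84, 0, -0.115, 1],
    [0.9, -0.84, 0, -0.115, 1],
  ],
)

```text
time: 0.5
tool_pos: [0.2331, 0.4321, 0.2266]
tool_rot: [-3.141, -0.0, 2.648]
contact_force: [-0.5, -0.1, -0.8]
opening: 0.092
grip_force: 0.0
```

```bash
python3 - <<'E'
from h import *
im=cv2.imread("pics/top0.png")
c=im[200:285,290:440]; cv2.imwrite("pics/c2.png",cv2.resize(c,(750,425),interpolation=cv2.INTER_CUBIC))
s=cv2.imread("pics/side0.png")[130:270,230:370]; cv2.imwrite("pics/s2.png",cv2.resize(s,(560,560),interpolation=cv2.INTER_CUBIC))
for n,p in [("adapterC",(.4218,-.212,.026)),("tin",(.664,.0284,.019)),("tape",(.663,.156,.019)),("hs",(.5757,.036,.02)),("cl",(.5705,.15,.03)),("disp",(.4294,.057,.124))]: print(n,w2px("side",p).round(1),((w2px("side",p)-[230,130]+.5)*4-.5).round(0))
print((((w2px("top",(.4194,-.2984,0))-[290,200])+.5)*5-.5).round())
E
```

```text
adapterC [185.2 159.5] [-178.  119.]
tin [290.1 247.8] [242. 473.]
tape [347.  244.8] [469. 461.]
hs [290.  211.9] [241. 329.]
cl [339. 206.] [438. 305.]
disp [297.  133.6] [270.  16.]
[337. 227.]
```

View pics/c2.png

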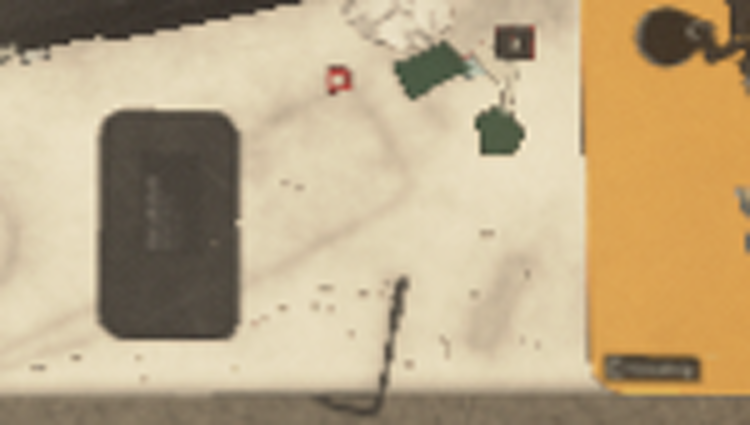

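View pics/s2.png

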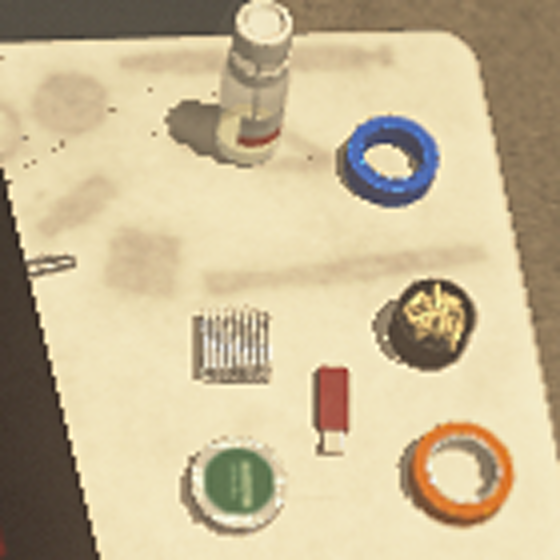

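The crops show the hex key clear of the cleaner's target, and the side view agrees with the top view to about 5 mm. I'll go over the tin and refine with the wrist camera.

jog_arm(
  plan=[
    [0.45, -0.42, 0, -0.06, 1],
    [0.9, -0.84, 0, -0.115, 1],
    [0.9, -0.84, 0, -0.115, 1],
  ],
)

```text
time: 0.8
tool_pos: [0.3071, 0.3634, 0.2266]
tool_rot: [-3.141, 0.001, 2.464]
contact_force: [-0.1, -0.9, -0.2]
opening: 0.092
grip_force: 0.0
```

jog_arm(
  plan=[
    [0.45, -0.42, 0, -0.06, 1],
    [0.9, -0.84, 0, -0.115, 1],
    [0.9, -0.84, 0, -0.115, 1],
  ],
)

```text
time: 1.1
tool_pos: [0.3792, 0.2966, 0.2265]
tool_rot: [3.141, 0.001, 2.284]
contact_force: [-0.7, 0.7, 0.1]
opening: 0.0919
grip_force: 0.0
```

jog_arm(
  plan=[
    [0.45, -0.42, 0, -0.06, 1],
    [0.9, -0.84, 0, -0.115, 1],
    [0.9, -0.84, 0, -0.115, 1],
  ],
)

```text
time: 1.4
tool_pos: [0.4512, 0.2297, 0.2264]
tool_rot: [3.141, 0.001, 2.105]
contact_force: [-1.2, 0.1, -0.3]
opening: 0.092
grip_force: 0.0
```

jog_arm(
  plan=[
    [0.45, -0.42, 0, -0.06, 1],
    [0.9, -0.84, 0, -0.115, 1],
    [0.9, -0.84, 0, -0.115, 1],
  ],
)

```text
time: 1.7
tool_pos: [0.5231, 0.1627, 0.2261]
tool_rot: [3.141, 0.001, 1.925]
contact_force: [-0.3, 0.2, -0.3]
opening: 0.0919
grip_force: 0.0
```

jog_arm(
  plan=[
    [0.45, -0.42, 0, -0.06, 1],
    [0.9, -0.84, 0, -0.115, 1],
    [0.9, -0.84, 0, -0.115, 1],
    [0.9, -0.84, 0, -0.115, 1],
    [0.9, -0.84, 0, -0.115, 1],
  ],
)

```text
time: 2.2
tool_pos: [0.5914, 0.0991, 0.2265]
tool_rot: [-3.141, -0.001, 1.751]
contact_force: [-0.3, -0.1, -0.4]
opening: 0.0916
grip_force: 0.0
```

```bash
python3 - <<'E'
from h import *
im=cams.read_camera("wrist"); cv2.imwrite("pics/w1.png",im)
c=cams.calibration("wrist"); print(np.round(c["K"],1).tolist(),c["k1"],np.round(c["world_from_camera"],3).tolist()); print(readout.observe()["tool_pos"],readout.observe()["tool_rot"])
for n,p in [("tin",(.664,.0284,.019)),("tape",(.663,.156,.019)),("hs",(.5757,.036,.02)),("cl",(.5705,.15,.03)),("disp",(.4294,.057,.124))]: print(n,w2px("wrist",p).round(1))
import pickle; pickle.dump(c,open("w1.pkl","wb"))
E
```

```text
[[325.5, 0.0, 249.4], [0.0, 325.5, 190.9], [0.0, 0.0, 1.0]] -0.08267675327137683 [[0.984, 0.173, 0.043, 0.579], [0.178, -0.953, -0.245, 0.164], [-0.001, 0.249, -0.968, 0.385], [0.0, 0.0, 0.0, 1.0]]
[0.59143645 0.09892809 0.22677386] [-3.14104585e+00 -6.65172459e-04  1.75047429e+00]
tin [299.  234.8]
tape [322.6 129.1]
hs [227.6 216.9]
cl [239.5 119.5]
disp [ 57.  204.1]
```

View pics/w1.png

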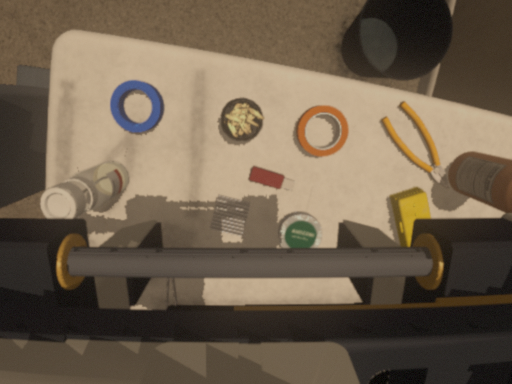

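The wrist view shows tin (301,232), tape (322,131), heatsink (231,216), cleaner (241,121) and cap (62,202). All are within about 2 px of prediction.

```bash
python3 - <<'E'
from h import *
import pickle; c=pickle.load(open("w1.pkl","rb"))
im=cv2.imread("pics/w1.png")
for n,u,v,z in [("tin",300.5,232.5,.019),("tape",322,131,.019),("hs",231,216,.02),("cl",241.5,120.5,.03),("disp",60,202,.124)]: print(n,px2w("wrist",u,v,z,c).round(4))
hsv=cv2.cvtColor(im,cv2.COLOR_BGR2HSV)
m=((hsv[...,0]<16)&(hsv[...,1]>110)&(hsv[...,2]>90)).astype(np.uint8);m[:100]=0;m[160:]=0;m[:,:293]=0;m[:,352:]=0
k=max(cv2.findContours(m,0,1)[0],key=cv2.contourArea);e=cv2.fitEllipse(k);print(e,px2w("wrist",*e[0],.017,c))
m=((hsv[...,0]>50)&(hsv[...,0]<90)&(hsv[...,1]>60)).astype(np.uint8);m[:205]=0;m[250:]=0;m[:,:280]=0;m[:,325:]=0
k=max(cv2.findContours(m,0,1)[0],key=cv2.contourArea);e=cv2.minEnclosingCircle(k);print(e,px2w("wrist",*e[0],.019,c))
a=im[185:250,200:330];cv2.imwrite("pics/w1c.png",cv2.resize(a,(780,390),interpolation=cv2.INTER_CUBIC))
E
```

```text
tin [0.6652 0.0316 0.019 ]
tape [0.6628 0.1538 0.019 ]
hs [0.5795 0.0378 0.02  ]
cl [0.5728 0.1494 0.03  ]
disp [0.4321 0.0594 0.124 ]
((321.9052429199219, 130.41708374023438), (50.08930587768555, 51.95414733886719), 56.77805709838867) [0.66303014 0.15436512 0.017     ]
((300.0, 235.5), 14.705541610717773) [0.66541635 0.02774008 0.019     ]
```

View pics/w1c.png

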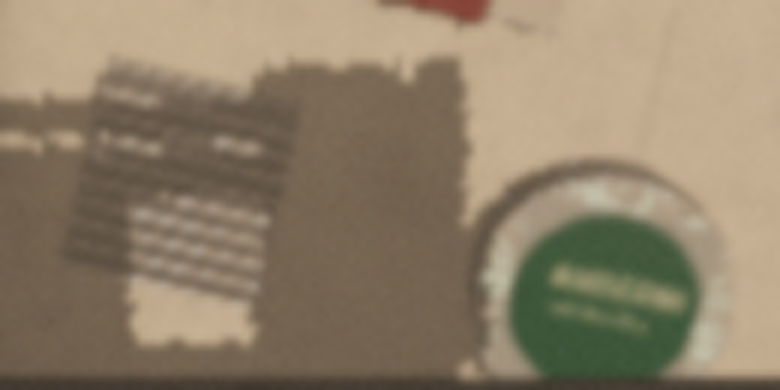

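jog_arm(
  plan=[
    [0.46, -0.45, 0, -0.06, 1],
    [0.925, -0.9, 0, -0.114, 1],
    [0.925, -0.9, -0.5, -0.114, 1],
    [0.925, -0.9, -1, -0.114, 1],
    [0.925, -0.9, -1, -0.114, 1],
    [0.925, -0.9, -1, -0.114, 1],
  ],
)

```text
time: 2.85
tool_pos: [0.6661, 0.0261, 0.1475]
tool_rot: [-3.141, -0.0, 1.57]
contact_force: [0.3, 0.3, -0.1]
opening: 0.0919
grip_force: 0.0
```

```bash
python3 - <<'E'
from h import *
s=readout.observe(); print(s["tool_pos"],s["tool_rot"],robot.tcp_to_grasp)
im=cams.read_camera("wrist"); cv2.imwrite("pics/w2.png",im)
print(w2px("wrist",(.6655,.027,.019)))
E
```

```text
[0.66613816 0.02607319 0.14748432] [-3.14093697e+00 -2.18133647e-04  1.56979949e+00] 0.0188
[247.91214803 181.24583506]
```

View pics/w2.png

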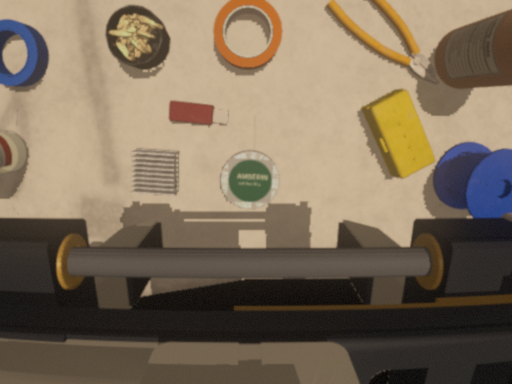

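Tin seen at (249.5,180), within 2 px of the (248,181) predicted. Heatsink is at (157,171), tape (248,33), cleaner rim (137,37). Descending.

jog_arm(
  plan=[
    [0, 0, -0.5, 0, 1],
    [0, 0, -1, 0, 1],
    [0, 0, -1, 0, 1],
  ],
)

```text
time: 3.2
tool_pos: [0.6642, 0.0256, 0.0642]
tool_rot: [-3.135, -0.0, 1.569]
contact_force: [-1.0, 0.2, -0.4]
opening: 0.0918
grip_force: 0.0
```

jog_arm(
  plan=[
    [0, 0, -0.3, 0, 1],
    [0, 0, -0.6, 0, 1],
    [0, 0, -0.77, 0, 1],
    [0, 0, -0.77, 0, 1],
    [0, 0, -0.77, 0, 1],
  ],
)

```text
time: 3.7
tool_pos: [0.6678, 0.0248, 0.0073]
tool_rot: [3.139, 0.0, 1.568]
contact_force: [0.3, 0.4, -0.6]
opening: 0.0917
grip_force: 0.0
```

jog_arm(
  plan=[
    [0, 0, 0, 0, -1],
    [0, 0, 0, 0, -1],
    [0, 0, 0, 0, -1],
    [0, 0, 0, 0, -1],
    [0, 0, 0, 0, -1],
    [0, 0, 0, 0, -1],
    [0, 0, 0, 0, -1],
    [0, 0, 0, 0, -1],
  ],
  squeeze=20,
)

```text
time: 4.5
tool_pos: [0.6666, 0.0247, 0.0052]
tool_rot: [3.141, 0.0, 1.568]
contact_force: [0.5, -0.3, 1.9]
opening: 0.0506
grip_force: 20.0
```

jog_arm(
  plan=[
    [0, 0, 0.2, 0, -1],
    [0, 0, 0.5, 0, -1],
    [0, 0, 1, 0, -1],
    [0, 0, 1, 0, -1],
  ],
)

```text
time: 4.9
tool_pos: [0.6702, 0.0245, 0.0925]
tool_rot: [3.13, 0.001, 1.568]
contact_force: [0.6, -0.1, -0.2]
opening: 0.0507
grip_force: 20.0
```

```bash
python3 - <<'E'
from h import *
s=readout.observe(); print(s["tool_pos"],s["opening"],s["grip_force"])
im=cams.read_camera("side"); a=im[150:290,220:400];cv2.imwrite("pics/s3.png",cv2.resize(a,(720,560),interpolation=cv2.INTER_CUBIC))
E
```

```text
[0.6701852  0.02449986 0.09246248] 0.050670314344962226 19.999601258687107
```

View pics/s3.png

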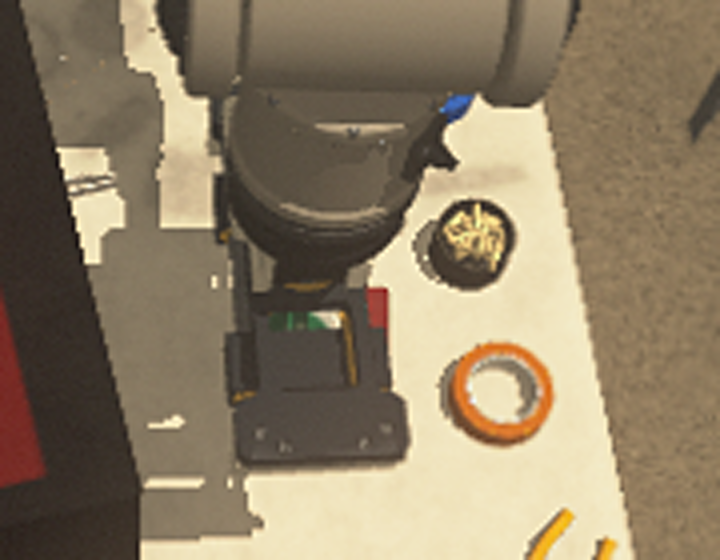

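Tin is held: green lid visible between the fingers at about (310,320). Carrying it over.

jog_arm(
  plan=[
    [0, 0, 0.5, 0, -1],
    [-0.3, 0, 1, 0, -1],
    [-0.7, 0, 1, 0, -1],
    [-1, 0, 1, 0, -1],
    [-1, 0, 1, 0, -1],
  ],
)

```text
time: 5.45
tool_pos: [0.5834, 0.025, 0.1653]
tool_rot: [-3.139, -0.0, 1.568]
contact_force: [-0.1, -0.0, 0.8]
opening: 0.0504
grip_force: 20.0
```

jog_arm(
  plan=[
    [-0.5, 0, 0.2, 0, -1],
    [-1, 0, 0.4, 0, -1],
    [-1, 0, 0.4, 0, -1],
  ],
)

```text
time: 5.75
tool_pos: [0.5036, 0.025, 0.1985]
tool_rot: [-3.141, 0.0, 1.568]
contact_force: [-0.1, -0.7, -0.2]
opening: 0.0501
grip_force: 20.0
```

jog_arm(
  plan=[
    [-0.5, 0, 0, 0, -1],
    [-1, 0, 0, 0.1, -1],
    [-1, -0.2, 0, 0.2, -1],
    [-1, -0.4, 0, 0.3, -1],
    [-1, -0.6, 0, 0.4, -1],
    [-1, -0.65, 0, 0.5, -1],
    [-1, -0.65, 0, 0.5, -1],
  ],
)

```text
time: 6.45
tool_pos: [0.4274, -0.0283, 0.1969]
tool_rot: [-3.142, 0.0, 2.357]
contact_force: [0.3, 0.3, -1.0]
opening: 0.0503
grip_force: 20.0
```

jog_arm(
  plan=[
    [0, -0.2, 0, 0.09, -1],
    [0, -0.4, 0, 0.18, -1],
    [0, -0.6, 0, 0.27, -1],
    [0, -0.63, 0, 0.36, -1],
    [0, -0.63, 0, 0.45, -1],
    [0, -0.63, 0, 0.5, -1],
    [0, -0.63, 0, 0.5, -1],
    [0, -0.63, 0, 0.5, -1],
  ],
)

```text
time: 7.25
tool_pos: [0.427, -0.0779, 0.197]
tool_rot: [3.141, -0.0, 3.136]
contact_force: [-0.3, -0.6, -0.9]
opening: 0.0508
grip_force: 20.0
```

```bash
python3 - <<'E'
from h import *
s=readout.observe(); print(s["tool_pos"],s["tool_rot"],s["opening"],s["grip_force"])
im=cams.read_camera("wrist"); cv2.imwrite("pics/w3.png",im)
import pickle; pickle.dump(cams.calibration("wrist"),open("w3.pkl","wb"))
for p in[(.4218+sx*.056+ -0.028*-sy*.033,-.212+sy*.033-sx*.056*.028,.026) for sx in(-1,1) for sy in (-1,1)]+[(.4294,.057,.124)]: print(w2px("wrist",p).round(1))
E
```

```text
[ 0.42700876 -0.07787453  0.19696153] [ 3.14142936e+00 -1.24283883e-04  3.13640052e+00] 0.05076701653713061 19.999520657329413
[ 85.5 115.8]
[149.5 116.3]
[ 95.3 220.9]
[154.8 222.5]
[427.5 203.3]
```

View pics/w3.png

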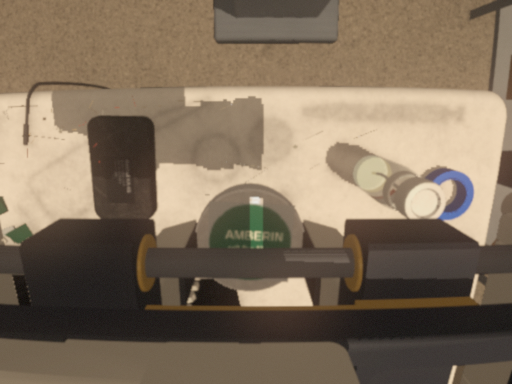

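Wrist view: tin held at (250,235), adapter edges from (89–153,116) down to (95–157,218), dispenser cap (423,201) and its base (370,173). I'll fit the adapter edges.

```bash
python3 - <<'E'
from h import *
import pickle; c=pickle.load(open("w3.pkl","rb"))
g=cv2.GaussianBlur(cv2.imread("pics/w3.png"),(3,3),0).max(2).astype(int)
L=[];R=[]
for v in range(132,206,4):
    d=np.diff(g[v]); l=75+np.argmin(d[75:115]); r=140+np.argmax(d[140:175])
    L.append(px2w("wrist",l+.5,v,.026,c)[:2]); R.append(px2w("wrist",r+.5,v,.026,c)[:2])
L=np.array(L);R=np.array(R)
for E in(L,R): p=np.polyfit(E[:,0],E[:,1],1); print("slope deg",np.degrees(p[0]),"y at x=.42",np.polyval(p,.42), "res",np.std(E[:,1]-np.polyval(p,E[:,0])))
T=[]
for u in range(100,148,4):
    d=np.diff(g[:,u]); t=105+np.argmin(d[105:130]); T.append(px2w("wrist",u,t+.5,.026,c)[:2])
T=np.array(T);p=np.polyfit(T[:,1],T[:,0],1);print("near edge x at -.21",np.polyval(p,-.21),np.degrees(p[0]))
print("cap",px2w("wrist",423,201,.124,c),"base",px2w("wrist",370,173,0,c))
# second estimate from top picture
g=cv2.imread("pics/top0.png").max(2).astype(int);L=[];R=[]
for v in range(227,264,2):
    d=np.diff(g[v]); l=300+np.argmin(d[300:320]); r=330+np.argmax(d[330:350])
    L.append(px2w("top",l+.5,v,.026)[:2]);R.append(px2w("top",r+.5,v,.026)[:2])
for E in map(np.array,(L,R)): p=np.polyfit(E[:,0],E[:,1],1); print("top",np.degrees(p[0]),np.polyval(p,.42))
E
```

```text
slope deg -1.959901150635681 y at x=.42 -0.24455632562774557 res 0.00031784600652647846
slope deg -2.3508354584110656 y at x=.42 -0.17526281276762218 res 0.00027650030517427734
near edge x at -.21 0.3653262216230336 1.2226055788151327
cap [0.42754582 0.05317839 0.124     ] base [0.43083936 0.05721061 0.        ]
top -1.7124729730987969 -0.17802533402755744
top -1.6315410470728318 -0.2460248166417394
```

Adapter centre is about (0.4215,−0.212) with a tilt near −1.8°, and the dispenser is at (0.429,0.056). The midpoint is (0.425,−0.078), and the tool is already there. Lowering.

jog_arm(
  plan=[
    [0, 0, -0.5, 0, -1],
    [0, 0, -1, 0, -1],
    [0, 0, -1, 0, -1],
  ],
)

```text
time: 7.6
tool_pos: [0.4236, -0.0766, 0.1136]
tool_rot: [3.138, -0.009, 3.137]
contact_force: [-0.8, 0.0, 0.0]
opening: 0.0508
grip_force: 20.0
```

jog_arm(
  plan=[
    [0, 0, -0.4, 0, -1],
    [0, 0, -0.8, 0, -1],
    [0, 0, -1, 0, -1],
    [0, 0, -1, 0, -1],
  ],
)

```text
time: 8.0
tool_pos: [0.4264, -0.0776, 0.0368]
tool_rot: [3.141, -0.002, 3.138]
contact_force: [0.1, -0.1, -0.6]
opening: 0.0502
grip_force: 20.0
```

jog_arm(
  plan=[
    [0, 0, -0.15, 0, -1],
    [0, 0, -0.3, 0, -1],
    [0, 0, -0.36, 0, -1],
    [0, 0, -0.36, 0, -1],
    [0, 0, -0.36, 0, -1],
  ],
)

```text
time: 8.5
tool_pos: [0.4273, -0.078, 0.0094]
tool_rot: [-3.141, 0.002, 3.139]
contact_force: [-0.2, 0.3, -0.4]
opening: 0.0503
grip_force: 20.0
```

jog_arm(
  plan=[
    [0, 0, -0.03, 0, -1],
    [0, 0, -0.05, 0, -1],
    [0, 0, -0.05, 0, -1],
  ],
)

```text
time: 8.8
tool_pos: [0.427, -0.0779, 0.005]
tool_rot: [-3.141, 0.001, 3.139]
contact_force: [-1.3, 0.8, 5.8]
opening: 0.0505
grip_force: 20.0
```

jog_arm(
  plan=[
    [0, 0, 0, 0, 0.8],
    [0, 0, 0, 0, 0.8],
    [0, 0, 0, 0, 0.8],
    [0, 0, 0, 0, 0.8],
    [0, 0, 0, 0, 0.8],
  ],
)

```text
time: 9.3
tool_pos: [0.4265, -0.0777, 0.0043]
tool_rot: [3.141, -0.0, 3.139]
contact_force: [1.0, 0.7, -0.1]
opening: 0.0816
grip_force: 0.0
```

jog_arm(
  plan=[
    [0, 0, 0.3, 0, 1],
    [0, 0, 0.7, 0, 1],
    [0, 0, 1, 0, 1],
    [0, 0, 1, 0, 1],
  ],
)

```text
time: 9.7
tool_pos: [0.4284, -0.0783, 0.0869]
tool_rot: [-3.14, 0.006, 3.139]
contact_force: [0.0, -0.1, -0.5]
opening: 0.0916
grip_force: 0.0
```

jog_arm(
  plan=[
    [0, 0, 0.5, 0, 1],
    [0, 0, 1, 0, 1],
    [0, 0, 1, 0, 1],
    [0, 0, 1, 0, 1],
  ],
)

```text
time: 10.1
tool_pos: [0.4265, -0.0777, 0.1641]
tool_rot: [-3.141, 0.001, 3.139]
contact_force: [-0.5, 0.0, -0.3]
opening: 0.0919
grip_force: 0.0
```

```bash
python3 - <<'E'
from h import *
s=readout.observe(); print(s["tool_pos"],s["tool_rot"],s["opening"],s["grip_force"])
im=cams.read_camera("wrist"); cv2.imwrite("pics/w4.png",im); c=cams.calibration("wrist")
print(w2px("wrist",(.4254,-.078,.019)).round(1))
hsv=cv2.cvtColor(im,cv2.COLOR_BGR2HSV)
m=((hsv[...,0]>50)&(hsv[...,0]<90)&(hsv[...,1]>60)).astype(np.uint8);m[:,:180]=0;m[:,330:]=0;m[:120]=0;m[240:]=0
k=max(cv2.findContours(m,0,1)[0],key=cv2.contourArea);e=cv2.minEnclosingCircle(k);print(e,cv2.boundingRect(k),px2w("wrist",*e[0],.019,c))
E
```

```text
[ 0.42652618 -0.07770244  0.16406376] [-3.14146902e+00  6.24326679e-04  3.13868754e+00] 0.0919088468135252 0.0
[249.2 180.1]
((253.0, 193.0), 9.999999747378752e-05) (253, 193, 1, 1) [ 0.43813257 -0.07443858  0.019     ]
```

```bash
python3 - <<'E'
from h import *
im=cv2.imread("pics/w4.png"); c=cams.calibration("wrist")
w=im[130:235,190:310].astype(int); m=((w[...,1]-w[...,2]>12)&(w[...,1]>=w[...,0])).astype(np.uint8)
k=max(cv2.findContours(m,0,1)[0],key=cv2.contourArea);e=cv2.minEnclosingCircle(k);print(e,cv2.boundingRect(k),px2w("wrist",e[0][0]+190,e[0][1]+130,.019,c))
E
```

```text
((57.5, 53.5), 17.10272979736328) (41, 49, 34, 16) [ 0.42875389 -0.0796688   0.019     ]
```

```bash
python3 - <<'E'
from h import *
im=cv2.imread("pics/w4.png")[130:235,185:315]; cv2.imwrite("pics/w4c.png",cv2.resize(im,(780,630)[0:1]+(600,) ,interpolation=cv2.INTER_CUBIC))
E
```

```text
(no output)
```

View pics/w4c.png

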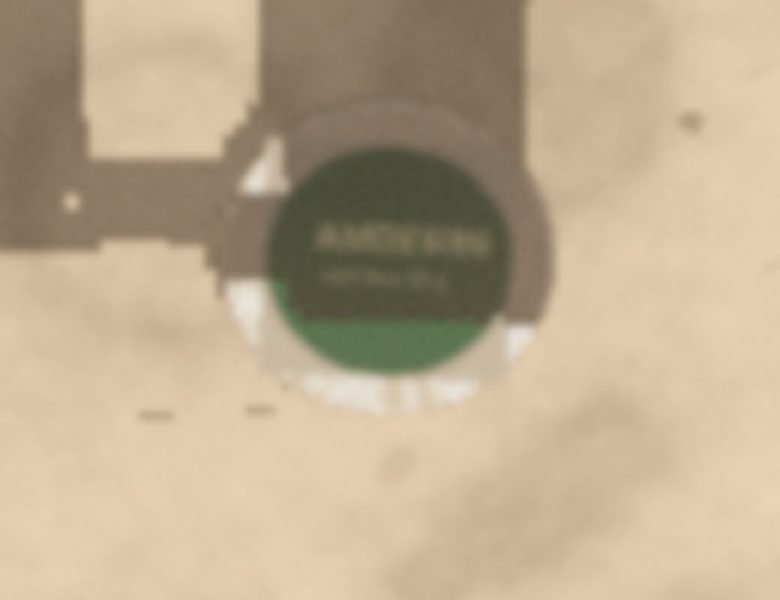

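Tin measured at about (0.422,−0.078): green disc centre is at (390,261) in the crop. That is good. Now to the tape roll.

jog_arm(
  plan=[
    [0, 0.5, 0.2, 0, 1],
    [0.1, 1, 0.3, 0, 1],
    [0.2, 1, 0.3, 0, 1],
  ],
)

```text
time: 10.45
tool_pos: [0.442, 0.0057, 0.1875]
tool_rot: [3.14, -0.002, -3.141]
contact_force: [0.3, -0.9, -0.3]
opening: 0.0917
grip_force: 0.0
```

jog_arm(
  plan=[
    [0.4, 0.4, 0, 0, 1],
    [0.8, 0.8, 0, 0, 1],
    [1, 1, 0, 0, 1],
  ],
)

```text
time: 10.75
tool_pos: [0.5239, 0.0837, 0.1861]
tool_rot: [3.141, -0.002, 3.14]
contact_force: [0.3, -0.1, -0.9]
opening: 0.0916
grip_force: 0.0
```

jog_arm(
  plan=[
    [0.4, 0.4, 0, 0, 1],
    [0.8, 0.8, 0, 0, 1],
    [1, 0.91, 0, 0, 1],
  ],
)

```text
time: 11.05
tool_pos: [0.6038, 0.1572, 0.1852]
tool_rot: [3.141, -0.003, 3.141]
contact_force: [0.3, -0.1, -0.6]
opening: 0.0919
grip_force: 0.0
```

jog_arm(
  plan=[
    [0.4, 0, -0.3, 0, 1],
    [0.75, 0, -0.6, 0, 1],
    [0.75, 0, -0.8, 0, 1],
    [0.75, 0, -0.8, 0, 1],
    [0.75, 0, -0.8, 0, 1],
  ],
)

```text
time: 11.55
tool_pos: [0.6619, 0.1544, 0.1227]
tool_rot: [-3.141, -0.003, 3.138]
contact_force: [0.1, 0.4, 0.4]
opening: 0.0917
grip_force: 0.0
```

```bash
python3 - <<'E'
from h import *
s=readout.observe(); print(s["tool_pos"],s["tool_rot"])
im=cams.read_camera("wrist"); cv2.imwrite("pics/w5.png",im); c=cams.calibration("wrist")
hsv=cv2.cvtColor(im,cv2.COLOR_BGR2HSV)
m=((hsv[...,0]<18)&(hsv[...,1]>150)).astype(np.uint8)
m[225:]=0
k=max(cv2.findContours(m,0,1)[0],key=cv2.contourArea);e=cv2.fitEllipse(k);print(e,cv2.boundingRect(k),px2w("wrist",*e[0],.017,c), w2px("wrist",(.663,.155,.019)))
for n,p in [("hs",(.577,.0375,.02)),("cl",(.5715,.1495,.03))]: print(n,w2px("wrist",p).round(1))
E
```

```text
[0.66191931 0.15439679 0.12266847] [-3.14120332e+00 -3.10378767e-03  3.13832484e+00]
((249.6488494873047, 191.44993591308594), (64.69442749023438, 65.55321502685547), 172.2490997314453) (217, 158, 66, 67) [0.66367548 0.15438919 0.017     ] [250.37982817 191.2641127 ]
hs [100.8  86.4]
cl [242.6  75.2]
```

View pics/w5.png

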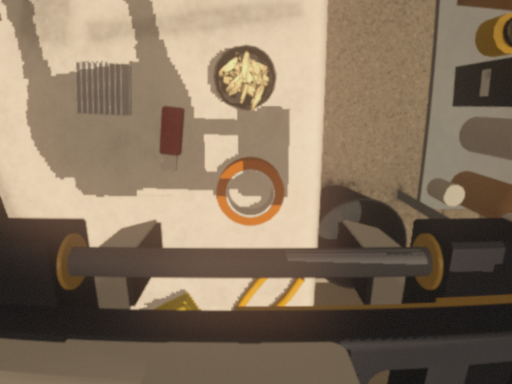

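Tape ring at (250,191), centred under the tool. The heatsink is at (104,88) and the cleaner at (245,77). Descend and grip.

jog_arm(
  plan=[
    [0.01, 0, -0.5, 0, 1],
    [0.01, 0, -0.9, 0, 1],
    [0.01, 0, -1, 0, 1],
    [0.01, 0, -1, 0, 1],
  ],
)

```text
time: 12.0
tool_pos: [0.663, 0.155, 0.0444]
tool_rot: [-3.142, -0.001, 3.139]
contact_force: [0.8, 0.8, 1.3]
opening: 0.0914
grip_force: 0.0
```

jog_arm(
  plan=[
    [0, 0, -0.2, 0, 1],
    [0, 0, -0.4, 0, 1],
    [0, 0, -0.46, 0, 1],
    [0, 0, -0.46, 0, 1],
    [0, 0, -0.46, 0, 1],
  ],
)

```text
time: 12.5
tool_pos: [0.6636, 0.1551, 0.0078]
tool_rot: [3.142, 0.0, 3.139]
contact_force: [0.4, -0.0, 0.5]
opening: 0.0918
grip_force: 0.0
```

jog_arm(
  plan=[
    [0, 0, 0, 0, -1],
    [0, 0, 0, 0, -1],
    [0, 0, 0, 0, -1],
    [0, 0, 0, 0, -1],
    [0, 0, 0, 0, -1],
    [0, 0, 0, 0, -1],
    [0, 0, 0, 0, -1],
  ],
  squeeze=15,
)

```text
time: 13.2
tool_pos: [0.6634, 0.155, 0.0077]
tool_rot: [3.142, 0.0, 3.139]
contact_force: [-1.1, -0.1, 0.8]
opening: 0.055
grip_force: 15.0
```

jog_arm(
  plan=[
    [0, 0, 0.2, 0, -1],
    [0, 0, 0.6, 0, -1],
    [0, 0, 1, 0, -1],
    [0, 0, 1, 0, -1],
  ],
)

```text
time: 13.6
tool_pos: [0.6665, 0.1556, 0.0943]
tool_rot: [3.14, 0.011, 3.139]
contact_force: [0.3, 0.2, 0.6]
opening: 0.0558
grip_force: 15.0
```

jog_arm(
  plan=[
    [0, 0, 0.5, 0, -1],
    [-0.4, -0.4, 1, 0, -1],
    [-0.8, -0.8, 1, 0, -1],
    [-1, -0.9, 1, 0, -1],
    [-1, -0.9, 1, 0, -1],
    [-1, -0.9, 1, 0, -1],
  ],
)

```text
time: 14.2
tool_pos: [0.5837, 0.0831, 0.1682]
tool_rot: [3.141, 0.001, 3.138]
contact_force: [-0.3, 1.0, -0.3]
opening: 0.0554
grip_force: 15.0
```

jog_arm(
  plan=[
    [-0.5, 0, 0.2, 0, -1],
    [-1, 0, 0.3, 0, -1],
    [-1, -0.3, 0.3, 0, -1],
  ],
)

```text
time: 14.5
tool_pos: [0.5005, 0.0618, 0.1921]
tool_rot: [3.14, -0.002, -3.14]
contact_force: [0.6, -0.5, -0.8]
opening: 0.0552
grip_force: 15.0
```

jog_arm(
  plan=[
    [-0.5, 0, 0, 0, -1],
    [-1, -0.3, 0, 0, -1],
    [-1, -0.8, 0, 0, -1],
    [-1, -0.8, 0, 0, -1],
  ],
)

```text
time: 14.9
tool_pos: [0.4241, -0.0074, 0.1919]
tool_rot: [-3.14, 0.001, 3.136]
contact_force: [0.2, -0.3, -0.4]
opening: 0.0555
grip_force: 15.0
```

jog_arm(
  plan=[
    [0, -0.4, 0, 0, -1],
    [-0.02, -0.8, 0, 0, -1],
    [-0.02, -0.91, 0, 0, -1],
    [-0.02, -0.91, 0, 0, -1],
    [-0.02, -0.91, 0, 0, -1],
    [-0.02, -0.91, 0, 0, -1],
  ],
)

```text
time: 15.5
tool_pos: [0.422, -0.0765, 0.1914]
tool_rot: [3.141, -0.0, 3.14]
contact_force: [0.2, 0.7, 0.2]
opening: 0.0554
grip_force: 15.0
```

jog_arm(
  plan=[
    [0, 0, -0.5, 0, -1],
    [0, 0, -0.9, 0, -1],
    [0, 0, -1, 0, -1],
    [0, 0, -1, 0, -1],
    [0, 0, -1, 0, -1],
  ],
)

```text
time: 16.0
tool_pos: [0.4227, -0.0777, 0.1127]
tool_rot: [-3.141, 0.002, 3.139]
contact_force: [0.2, -0.5, -0.2]
opening: 0.0557
grip_force: 15.0
```

jog_arm(
  plan=[
    [0, 0, -0.4, 0, -1],
    [0, 0, -0.75, 0, -1],
    [0, 0, -0.95, 0, -1],
    [0, 0, -0.95, 0, -1],
    [0, 0, -0.95, 0, -1],
  ],
)

```text
time: 16.5
tool_pos: [0.4228, -0.078, 0.0367]
tool_rot: [-3.141, 0.002, 3.139]
contact_force: [0.2, -0.8, -0.4]
opening: 0.0555
grip_force: 15.0
```

jog_arm(
  plan=[
    [0, 0, -0.05, 0, -1],
    [0, 0, -0.08, 0, -1],
    [0, 0, -0.1, 0, -1],
    [0, 0, -0.1, 0, -1],
  ],
)

```text
time: 16.9
tool_pos: [0.4217, -0.0777, 0.0276]
tool_rot: [3.142, 0.0, 3.139]
contact_force: [-0.7, 0.3, -0.7]
opening: 0.0556
grip_force: 15.0
```

jog_arm(
  plan=[
    [0, 0, -0.02, 0, -1],
    [0, 0, -0.02, 0, -1],
    [0, 0, -0.02, 0, -1],
  ],
)

```text
time: 17.2
tool_pos: [0.422, -0.0778, 0.0261]
tool_rot: [-3.141, 0.001, 3.139]
contact_force: [-0.3, 0.4, 3.3]
opening: 0.0558
grip_force: 15.0
```

jog_arm(
  plan=[
    [0, 0, 0, 0, 0.4],
    [0, 0, 0, 0, 0.8],
    [0, 0, 0, 0, 0.8],
    [0, 0, 0, 0, 0.8],
    [0, 0, 0, 0, 0.8],
  ],
)

```text
time: 17.7
tool_pos: [0.4217, -0.0777, 0.0259]
tool_rot: [3.141, -0.0, 3.139]
contact_force: [-0.4, -0.3, -0.2]
opening: 0.082
grip_force: 0.0
```

jog_arm(
  plan=[
    [0, 0, 0.2, 0, 0.9],
    [0, 0, 0.6, 0, 0.9],
    [0, 0, 1, 0, 0.9],
    [0, 0, 1, 0, 0.9],
  ],
)

```text
time: 18.1
tool_pos: [0.424, -0.0785, 0.1092]
tool_rot: [-3.139, 0.007, 3.139]
contact_force: [-0.3, -0.1, -0.3]
opening: 0.0873
grip_force: 0.0
```

jog_arm(
  plan=[
    [0, 0, 0.5, 0, 0.9],
    [0, 0, 0.8, 0, 0.9],
    [0, 0, 0.8, 0, 0.9],
    [0, 0, 0.8, 0, 0.9],
  ],
)

```text
time: 18.5
tool_pos: [0.4215, -0.0776, 0.1694]
tool_rot: [3.141, -0.0, 3.139]
contact_force: [-0.3, -0.2, -0.2]
opening: 0.0871
grip_force: 0.0
```

```bash
python3 - <<'E'
from h import *
s=readout.observe(); print(s["tool_pos"],s["tool_rot"])
im=cams.read_camera("wrist"); cv2.imwrite("pics/w6.png",im); c=cams.calibration("wrist")
hsv=cv2.cvtColor(im,cv2.COLOR_BGR2HSV)
m=((hsv[...,0]<18)&(hsv[...,1]>150)).astype(np.uint8)
m[225:]=0
k=max(cv2.findContours(m,0,1)[0],key=cv2.contourArea);e=cv2.fitEllipse(k);print(e,cv2.boundingRect(k),px2w("wrist",*e[0],.036,c))
cv2.imwrite("pics/w6c.png",cv2.resize(im[120:240,185:315],(650,600),interpolation=cv2.INTER_CUBIC))
E
```

```text
[ 0.42145764 -0.07764605  0.16935647] [ 3.14146703e+00 -2.30712843e-04  3.13868041e+00]
((248.9575653076172, 182.59373474121094), (58.635894775390625, 59.78904724121094), 162.3004608154297) (219, 153, 60, 60) [ 0.42037637 -0.07823284  0.036     ]
```

View pics/w6c.png

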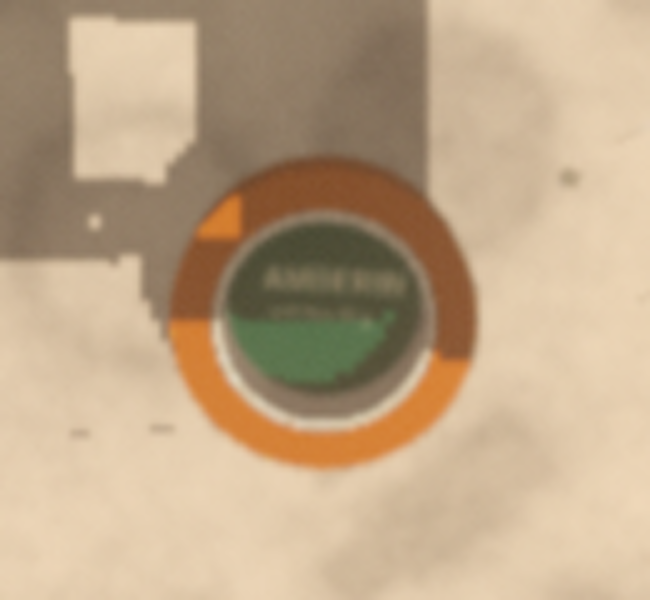

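Tape is centred on the tin: ring centre (323,312) and lid centre agree to about 1 mm. Next the heatsink.

jog_arm(
  plan=[
    [0, 0.5, 0, 0, 0.35],
    [0, 1, 0, 0, 0.35],
    [0.1, 1, 0, 0, 0.35],
  ],
)

```text
time: 18.85
tool_pos: [0.4276, 0.0058, 0.1682]
tool_rot: [3.14, -0.005, -3.141]
contact_force: [0.3, -1.0, -0.3]
opening: 0.0677
grip_force: 0.0
```

jog_arm(
  plan=[
    [0.4, 0.3, 0, 0, 0.35],
    [0.8, 0.46, 0, 0, 0.35],
    [0.9, 0.46, 0, 0, 0.35],
  ],
)

```text
time: 19.15
tool_pos: [0.5039, 0.0399, 0.1683]
tool_rot: [3.141, -0.001, 3.14]
contact_force: [0.7, -0.1, 0.4]
opening: 0.0622
grip_force: 0.0
```

jog_arm(
  plan=[
    [0.5, 0, -0.2, -0.01, 0.35],
    [0.95, 0, -0.6, -0.01, 0.35],
    [0.95, 0, -1, -0.01, 0.35],
    [0.95, 0, -1, -0.01, 0.35],
    [0.95, 0, -1, -0.01, 0.35],
  ],
)

```text
time: 19.65
tool_pos: [0.5766, 0.0385, 0.0891]
tool_rot: [3.142, -0.003, 3.123]
contact_force: [0.9, -0.2, -0.2]
opening: 0.0617
grip_force: 0.0
```

```bash
python3 - <<'E'
from h import *
s=readout.observe(); print(s["tool_pos"],s["tool_rot"],s["opening"])
im=cams.read_camera("wrist"); cv2.imwrite("pics/w7.png",im); c=cams.calibration("wrist")
q=w2px("wrist",(.578,.0395,.02));print(q)
x,y=(q-45).astype(int); w=im[y:y+75,x:x+90].astype(int)
sat=(w.max(2)-w.min(2))/(w.max(2)+1); m=(sat<0.22).astype(np.uint8); m=cv2.morphologyEx(m,cv2.MORPH_CLOSE,np.ones((5,5),np.uint8))
k=max(cv2.findContours(m,0,1)[0],key=cv2.contourArea); P=np.array([px2w("wrist",p[0]+x,p[1]+y,.02,c)[:2] for p in k.reshape(-1,2).astype(float)],np.float32)*1000
print(cv2.boundingRect(k),cv2.minAreaRect(P))
E
```

```text
[0.57658712 0.03848183 0.08912412] [ 3.14153403 -0.00340317  3.12256   ] 0.06174978655458434
[251.35876767 202.89835623]
(12, 60, 53, 15) ((594.3235473632812, 33.71903991699219), (38.928314208984375, 11.092928886413574), 88.88204193115234)
```

```bash
python3 - <<'E'
from h import *
g=cv2.imread("pics/w7.png",0).astype(float); c=cams.calibration("wrist")
d=np.abs(cv2.Sobel(g,cv2.CV_64F,1,0)); r=d[150:245,225:280].mean(1); print("rows",list(zip(range(150,245,3),r[::3].round().astype(int))))
q=d[180:220,205:300].mean(0); print("cols",list(zip(range(205,300,3),q[::3].round().astype(int))))
E
```

```text
rows [(150, np.int64(15)), (153, np.int64(14)), (156, np.int64(14)), (159, np.int64(14)), (162, np.int64(15)), (165, np.int64(13)), (168, np.int64(13)), (171, np.int64(8)), (174, np.int64(28)), (177, np.int64(43)), (180, np.int64(58)), (183, np.int64(60)), (186, np.int64(54)), (189, np.int64(57)), (192, np.int64(56)), (195, np.int64(39)), (198, np.int64(23)), (201, np.int64(22)), (204, np.int64(23)), (207, np.int64(21)), (210, np.int64(28)), (213, np.int64(35)), (216, np.int64(65)), (219, np.int64(121)), (222, np.int64(105)), (225, np.int64(74)), (228, np.int64(23)), (231, np.int64(7)), (234, np.int64(3)), (237, np.int64(3)), (240, np.int64(3)), (243, np.int64(4))]
cols [(205, np.int64(4)), (208, np.int64(4)), (211, np.int64(20)), (214, np.int64(66)), (217, np.int64(20)), (220, np.int64(100)), (223, np.int64(71)), (226, np.int64(100)), (229, np.int64(119)), (232, np.int64(131)), (235, np.int64(152)), (238, np.int64(33)), (241, np.int64(38)), (244, np.int64(31)), (247, np.int64(19)), (250, np.int64(19)), (253, np.int64(33)), (256, np.int64(39)), (259, np.int64(35)), (262, np.int64(42)), (265, np.int64(39)), (268, np.int64(47)), (271, np.int64(105)), (274, np.int64(6)), (277, np.int64(2)), (280, np.int64(3)), (283, np.int64(3)), (286, np.int64(6)), (289, np.int64(18)), (292, np.int64(7)), (295, np.int64(6)), (298, np.int64(4))]
```

jog_arm(
  plan=[
    [0, -0.05, -0.4, 0, 0.35],
    [0, -0.05, -0.8, 0, 0.35],
    [0, -0.05, -1, 0, 0.35],
    [0, -0.05, -1, 0, 0.35],
    [0, -0.05, -1, 0, 0.35],
  ],
)

```text
time: 20.2
tool_pos: [0.5787, 0.0349, 0.0119]
tool_rot: [-3.141, 0.003, 3.123]
contact_force: [0.6, -0.2, 0.1]
opening: 0.0622
grip_force: 0.0
```

jog_arm(
  plan=[
    [0, 0, -0.03, 0, 0.35],
    [0, 0, -0.03, 0, 0.1],
    [0, 0, -0.03, 0, -0.05],
    [0, 0, -0.03, 0, -0.2],
    [0, 0, -0.03, 0, -1],
    [0, 0, -0.03, 0, -1],
    [0, 0, -0.03, 0, -1],
    [0, 0, -0.03, 0, -1],
  ],
  squeeze=15,
)

```text
time: 21.0
tool_pos: [0.578, 0.0351, 0.0079]
tool_rot: [3.142, 0.001, 3.123]
contact_force: [-0.3, -0.9, 5.9]
opening: 0.039
grip_force: 14.8
```

jog_arm(
  plan=[
    [0, 0, 0.2, 0, -1],
    [0, 0, 0.6, 0, -1],
    [0, 0, 1, 0, -1],
    [0, 0, 1, 0, -1],
    [0, 0, 1, 0, -1],
  ],
)

```text
time: 21.5
tool_pos: [0.5778, 0.0351, 0.0876]
tool_rot: [3.142, 0.001, 3.123]
contact_force: [-0.5, 0.1, -1.7]
opening: 0.0386
grip_force: 14.8
```

jog_arm(
  plan=[
    [0, 0, 0.5, 0, -1],
    [-0.3, 0, 1, 0, -1],
    [-0.7, 0, 1, 0, -1],
    [-1, 0, 1, 0, -1],
    [-1, 0, 1, 0, -1],
  ],
)

```text
time: 22.0
tool_pos: [0.4942, 0.0354, 0.1662]
tool_rot: [3.141, -0.005, 3.123]
contact_force: [0.4, -0.7, -0.8]
opening: 0.039
grip_force: 14.8
```

jog_arm(
  plan=[
    [-0.5, 0, 0.2, 0, -1],
    [-0.95, 0, 0.2, 0, -1],
    [-0.95, -0.2, 0.2, 0, -1],
    [-0.95, -0.2, 0.2, 0, -1],
  ],
)

```text
time: 22.4
tool_pos: [0.4215, 0.0183, 0.1828]
tool_rot: [-3.141, -0.001, 3.122]
contact_force: [-0.6, -0.2, 0.1]
opening: 0.0392
grip_force: 14.8
```

jog_arm(
  plan=[
    [0, -0.5, 0, 0, -1],
    [0, -1, 0, 0, -1],
    [0, -1, 0, 0, -1],
  ],
)

```text
time: 22.7
tool_pos: [0.4228, -0.0643, 0.1828]
tool_rot: [-3.141, -0.0, 3.119]
contact_force: [0.2, 0.7, -0.0]
opening: 0.0385
grip_force: 14.8
```

jog_arm(
  plan=[
    [0, -0.5, 0, 0, -1],
    [0, -1, 0, 0, -1],
    [0, -1, 0, 0, -1],
  ],
)

```text
time: 23.0
tool_pos: [0.4228, -0.144, 0.1828]
tool_rot: [-3.141, 0.0, 3.119]
contact_force: [-0.4, 0.7, -1.2]
opening: 0.039
grip_force: 14.8
```

jog_arm(
  plan=[
    [0, -0.5, 0, -0.01, -1],
    [0, -0.89, 0, -0.01, -1],
    [0, -0.89, -0.3, -0.01, -1],
    [0, -0.89, -0.6, -0.01, -1],
    [0, -0.89, -0.6, -0.01, -1],
    [0, -0.89, -0.6, -0.01, -1],
  ],
)

```text
time: 23.6
tool_pos: [0.4222, -0.2112, 0.1353]
tool_rot: [3.14, -0.001, 3.108]
contact_force: [0.2, 0.2, -0.3]
opening: 0.0388
grip_force: 14.8
```

```bash
python3 - <<'E'
from h import *
s=readout.observe(); print(s["tool_pos"],s["tool_rot"],s["opening"])
im=cams.read_camera("wrist"); cv2.imwrite("pics/w8.png",im); c=cams.calibration("wrist")
g=cv2.GaussianBlur(im,(3,3),0).max(2).astype(int)
l,r=w2px("wrist",(.39,-.245,.026)),w2px("wrist",(.39,-.179,.026)); print(l,r,w2px("wrist",(.3655,-.212,.026)))
for x in(.375,.385,.395,.405):
  a,b=w2px("wrist",(x,-.245,.026)),w2px("wrist",(x,-.179,.026)); v=int(round(a[1])); d=np.diff(g[v])
  i=int(a[0])-12;j=int(b[0])-12
  u1=i+np.argmin(d[i:i+25])+.5;u2=j+np.argmax(d[j:j+25])+.5
  print(x,v,u1,u2,px2w("wrist",u1,v,.026,c).round(4),px2w("wrist",u2,v,.026,c).round(4))
t=w2px("wrist",(.3655,-.212,.026)); 
for u in (int(t[0])-20,int(t[0]),int(t[0])+20):
  v0=max(int(t[1])-12,0); d=np.diff(g[:,u]); v=v0+np.argmin(d[v0:v0+25])+.5; print(u,v,px2w("wrist",u,v,.026,c).round(4))
E
```

```text
[ 0.42218978 -0.21118581  0.13534622] [ 3.14035711e+00 -1.08155467e-03  3.10786453e+00] 0.038782521942713206
[208.26354454 152.17058222] [288.14592782 149.42183333] [247.09348174 120.57518828]
0.375 134 206.5 284.5 [ 0.3751 -0.2455  0.026 ] [ 0.3773 -0.1819  0.026 ]
0.385 146 206.5 284.5 [ 0.3849 -0.2461  0.026 ] [ 0.3871 -0.182   0.026 ]
0.395 158 207.5 284.5 [ 0.3948 -0.2459  0.026 ] [ 0.397  -0.1821  0.026 ]
0.405 170 207.5 283.5 [ 0.4049 -0.2466  0.026 ] [ 0.4071 -0.183   0.026 ]
227 109.5 [ 0.3562 -0.2278  0.026 ]
247 120.5 [ 0.3654 -0.2121  0.026 ]
267 108.5 [ 0.3565 -0.1957  0.026 ]
```

jog_arm(
  plan=[
    [0, -0.03, -0.4, 0, -1],
    [0, -0.03, -0.8, 0, -1],
    [0, -0.03, -1, 0, -1],
    [0, -0.03, -1, 0, -1],
    [0, -0.03, -1, 0, -1],
  ],
)

```text
time: 24.15
tool_pos: [0.4227, -0.2148, 0.0567]
tool_rot: [-3.141, 0.002, 3.108]
contact_force: [0.4, 0.1, -0.8]
opening: 0.039
grip_force: 14.8
```

jog_arm(
  plan=[
    [0, 0, -0.12, 0, -1],
    [0, 0, -0.22, 0, -1],
    [0, 0, -0.22, 0, -1],
    [0, 0, -0.22, 0, -1],
  ],
)

```text
time: 24.55
tool_pos: [0.4217, -0.2145, 0.0379]
tool_rot: [3.141, -0.0, 3.107]
contact_force: [0.2, -0.3, -1.1]
opening: 0.0388
grip_force: 14.8
```

jog_arm(
  plan=[
    [0, 0, -0.03, 0, -1],
    [0, 0, -0.04, 0, -1],
    [0, 0, -0.04, 0, -1],
    [0, 0, -0.04, 0, -1],
  ],
)

```text
time: 24.95
tool_pos: [0.4218, -0.2146, 0.0348]
tool_rot: [3.142, 0.0, 3.107]
contact_force: [0.4, 0.6, -0.6]
opening: 0.0391
grip_force: 14.8
```

jog_arm(
  plan=[
    [0, 0, -0.015, 0, -1],
    [0, 0, -0.02, 0, -1],
    [0, 0, -0.02, 0, -1],
  ],
)

```text
time: 25.25
tool_pos: [0.4219, -0.2146, 0.0338]
tool_rot: [-3.141, 0.001, 3.107]
contact_force: [-1.7, 0.5, 6.6]
opening: 0.0391
grip_force: 14.8
```

jog_arm(
  plan=[
    [0, 0, 0, 0, 0],
    [0, 0, 0, 0, 0.4],
    [0, 0, 0, 0, 0.4],
    [0, 0, 0, 0, 0.4],
    [0, 0, 0, 0, 0.4],
  ],
)

```text
time: 25.75
tool_pos: [0.4217, -0.2145, 0.033]
tool_rot: [3.141, -0.0, 3.107]
contact_force: [0.2, -0.3, 0.5]
opening: 0.0641
grip_force: 0.0
```

jog_arm(
  plan=[
    [0, 0, 0.2, 0, 0.4],
    [0, 0, 0.6, 0, 0.4],
    [0, 0, 1, 0, 0.4],
    [0, 0, 1, 0, 0.4],
  ],
)

```text
time: 26.15
tool_pos: [0.4238, -0.216, 0.1167]
tool_rot: [-3.137, 0.006, 3.107]
contact_force: [0.8, 0.0, -0.4]
opening: 0.0644
grip_force: 0.0
```

jog_arm(
  plan=[
    [0, 0, 0.5, 0, 0.8],
    [0, 0, 1, 0, 0.8],
    [0, 0.4, 1, 0, 0.8],
    [0, 0.8, 1, 0, 0.8],
    [0, 1, 1, 0, 0.8],
  ],
)

```text
time: 26.65
tool_pos: [0.4211, -0.1326, 0.1926]
tool_rot: [3.141, -0.001, 3.108]
contact_force: [0.9, -0.7, 0.3]
opening: 0.0828
grip_force: 0.0
```

jog_arm(
  plan=[
    [0, 0.5, 0, 0, 0.8],
    [0, 1, 0, 0, 0.8],
    [0, 1, 0, 0, 0.8],
  ],
)

```text
time: 26.95
tool_pos: [0.4208, -0.0508, 0.1924]
tool_rot: [3.14, -0.002, 3.111]
contact_force: [-0.3, -1.1, 0.9]
opening: 0.0823
grip_force: 0.0
```

jog_arm(
  plan=[
    [0, 0.5, 0, 0, 0.8],
    [0, 1, 0, 0, 0.8],
    [0.2, 1, 0, 0, 0.8],
  ],
)

```text
time: 27.25
tool_pos: [0.4361, 0.0286, 0.1926]
tool_rot: [3.14, -0.002, 3.111]
contact_force: [0.7, -0.9, -0.7]
opening: 0.0829
grip_force: 0.0
```

jog_arm(
  plan=[
    [0.4, 0.4, 0, 0, 0.8],
    [0.8, 0.8, 0, 0.01, 0.8],
    [0.8, 1, 0, 0.02, 0.8],
  ],
)

```text
time: 27.55
tool_pos: [0.5048, 0.1069, 0.1921]
tool_rot: [3.141, 0.001, 3.14]
contact_force: [1.0, 0.9, -0.9]
opening: 0.0826
grip_force: 0.0
```

jog_arm(
  plan=[
    [0.5, 0.4, -0.3, 0, 0.8],
    [0.87, 0.56, -0.7, 0, 0.8],
    [0.87, 0.56, -0.8, 0, 0.8],
    [0.87, 0.56, -0.8, 0, 0.8],
    [0.87, 0.56, -0.8, 0, 0.8],
  ],
)

```text
time: 28.05
tool_pos: [0.571, 0.1495, 0.1296]
tool_rot: [-3.141, -0.0, 3.138]
contact_force: [-0.3, 0.1, 0.5]
opening: 0.0828
grip_force: 0.0
```

```bash
python3 - <<'E'
from h import *
s=readout.observe(); print(s["tool_pos"],s["tool_rot"],s["opening"])
im=cams.read_camera("wrist"); cv2.imwrite("pics/w9.png",im); c=cams.calibration("wrist")
q=w2px("wrist",(.573,.151,.03)); print(q)
x,y=(q-50).astype(int); hsv=cv2.cvtColor(im,cv2.COLOR_BGR2HSV)[y:y+100,x:x+100]
m=(hsv[...,2]<62).astype(np.uint8); m[225-y:]=0; m=cv2.morphologyEx(m,cv2.MORPH_OPEN,np.ones((3,3),np.uint8))
k=max(cv2.findContours(m,0,1)[0],key=cv2.contourArea); b=cv2.boundingRect(k); e=cv2.minEnclosingCircle(k); print(b[0]+x,b[1]+y,b[2:],e[0][0]+x,e[0][1]+y,e[1],px2w("wrist",e[0][0]+x,e[0][1]+y,.027,c))
E
```

```text
[0.57097357 0.14949103 0.12957626] [-3.14143923e+00 -2.07789496e-04  3.13811575e+00] 0.08278486548742806
[251.7692617  193.69498457]Traceback (most recent call last):
  File "<stdin>", line 7, in <module>
ValueError: max() iterable argument is empty
```

```bash
python3 - <<'E'
from h import *
im=cv2.imread("pics/w9.png"); c=cams.calibration("wrist"); g=im.max(2); x,y=200,140
w=g[y:228,x:305]; print(np.percentile(w,[0,5,20,50,80]), g[190,205:300:4], g[145:228:4,250])
for t in (70,80,90,100):
  k=cv2.findContours((w<t).astype(np.uint8),0,1)[0]
  if k:
    k=max(k,key=cv2.contourArea); b=cv2.boundingRect(k); e=cv2.minEnclosingCircle(k); print(t,b[0]+x,b[1]+y,b[2:],e[0][0]+x,e[0][1]+y,e[1],px2w("wrist",e[0][0]+x,e[0][1]+y,.027,c).round(4))
E
```

```text
[ 70.  86. 139. 158. 227.] [228 229 231 229 150  86 140 120 116 135 150 153 153 137 154 127 145  95
  89 149 185 230 228 227] [141 143 143 144 113  75  80  79 126 146 157 155 151 153 157 138 163 211
 110 204 225]
80 233 163 (33, 9) 249.0 169.0 16.124614715576172 [0.553  0.1488 0.027 ]
90 225 162 (48, 55) 249.64194869995117 188.78813552856445 27.790695190429688 [0.5696 0.1493 0.027 ]
100 224 162 (55, 56) 251.0 189.5999984741211 28.736141204833984 [0.5703 0.1504 0.027 ]
```

jog_arm(
  plan=[
    [0, 0, -0.4, 0, 0.8],
    [0, 0, -0.8, 0, 0.8],
    [0, 0, -1, 0, 0.8],
    [0, 0, -1, 0, 0.8],
  ],
)

```text
time: 28.5
tool_pos: [0.5701, 0.1495, 0.0489]
tool_rot: [-3.141, -0.002, 3.138]
contact_force: [-0.4, -0.1, 0.1]
opening: 0.0826
grip_force: 0.0
```

jog_arm(
  plan=[
    [0, 0, -0.25, 0, 0.8],
    [0, 0, -0.45, 0, 0.8],
    [0, 0, -0.54, 0, 0.8],
    [0, 0, -0.54, 0, 0.8],
    [0, 0, -0.54, 0, 0.8],
  ],
)

```text
time: 29.0
tool_pos: [0.5722, 0.1503, 0.0076]
tool_rot: [3.141, 0.002, 3.139]
contact_force: [0.5, 0.8, -0.1]
opening: 0.0827
grip_force: 0.0
```

jog_arm(
  plan=[
    [0, 0, 0, 0, 0.3],
    [0, 0, 0, 0, 0.1],
    [0, 0, 0, 0, -1],
    [0, 0, 0, 0, -1],
    [0, 0, 0, 0, -1],
    [0, 0, 0, 0, -1],
    [0, 0, 0, 0, -1],
  ],
  squeeze=20,
)

```text
time: 29.7
tool_pos: [0.5713, 0.1503, 0.006]
tool_rot: [3.141, 0.0, 3.139]
contact_force: [-0.8, -0.2, 0.8]
opening: 0.0461
grip_force: 20.0
```

jog_arm(
  plan=[
    [0, 0, 0.2, 0, -1],
    [0, 0, 0.6, 0, -1],
    [0, 0, 1, 0, -1],
    [0, 0, 1, 0, -1],
    [0, 0, 1, 0, -1],
  ],
)

```text
time: 30.2
tool_pos: [0.5714, 0.1503, 0.0863]
tool_rot: [3.141, 0.001, 3.139]
contact_force: [-0.8, 0.2, -1.6]
opening: 0.0462
grip_force: 20.0
```

jog_arm(
  plan=[
    [0, 0, 0.5, 0, -1],
    [-0.3, 0, 1, 0, -1],
    [-0.7, -0.3, 1, 0, -1],
    [-1, -0.7, 1, 0, -1],
    [-1, -1, 1, 0, -1],
  ],
)

```text
time: 30.7
tool_pos: [0.4873, 0.0696, 0.1645]
tool_rot: [-3.142, -0.005, 3.14]
contact_force: [-0.0, 0.5, -0.9]
opening: 0.0461
grip_force: 20.0
```

jog_arm(
  plan=[
    [-0.5, 0, 0.2, 0, -1],
    [-0.9, -0.3, 0.3, 0, -1],
    [-0.9, -0.7, 0.3, 0, -1],
    [-0.9, -0.7, 0.3, 0, -1],
  ],
)

```text
time: 31.1
tool_pos: [0.4183, 0.0121, 0.1891]
tool_rot: [-3.141, -0.002, 3.136]
contact_force: [-0.9, 0.5, -1.4]
opening: 0.0464
grip_force: 20.0
```

jog_arm(
  plan=[
    [0, -0.5, 0, 0, -1],
    [0, -1, 0, 0, -1],
    [0, -1, 0, 0, -1],
  ],
)

```text
time: 31.4
tool_pos: [0.4194, -0.0686, 0.1888]
tool_rot: [-3.141, -0.002, 3.135]
contact_force: [-0.2, 0.4, -1.7]
opening: 0.0461
grip_force: 20.0
```

jog_arm(
  plan=[
    [0, -0.5, 0, 0, -1],
    [0, -1, 0, 0, -1],
    [0, -1, 0, 0, -1],
  ],
)

```text
time: 31.7
tool_pos: [0.4197, -0.1483, 0.1889]
tool_rot: [-3.141, -0.001, 3.135]
contact_force: [0.9, -0.2, -0.8]
opening: 0.046
grip_force: 20.0
```

jog_arm(
  plan=[
    [0, -0.5, 0, 0, -1],
    [0, -1, 0, 0, -1],
    [0, -1, 0, 0, -1],
  ],
)

```text
time: 32.0
tool_pos: [0.4198, -0.228, 0.1889]
tool_rot: [-3.141, -0.001, 3.136]
contact_force: [-0.0, 0.4, -0.9]
opening: 0.0461
grip_force: 20.0
```

jog_arm(
  plan=[
    [0, -0.5, 0, -0.01, -1],
    [0, -0.94, 0, -0.02, -1],
    [0, -0.94, -0.3, -0.02, -1],
    [0, -0.94, -0.6, -0.02, -1],
    [0, -0.94, -0.6, -0.02, -1],
    [0, -0.94, -0.6, -0.02, -1],
  ],
)

```text
time: 32.6
tool_pos: [0.4197, -0.2994, 0.1417]
tool_rot: [3.14, -0.001, 3.108]
contact_force: [0.5, 0.2, -1.0]
opening: 0.0461
grip_force: 20.0
```

Over the target. Lower in stages.

jog_arm(
  plan=[
    [0, -0.01, -0.4, 0, -1],
    [0, -0.01, -0.8, 0, -1],
    [0, -0.01, -1, 0, -1],
    [0, -0.01, -1, 0, -1],
    [0, -0.01, -1, 0, -1],
  ],
)

```text
time: 33.1
tool_pos: [0.4203, -0.3019, 0.0633]
tool_rot: [-3.141, 0.001, 3.108]
contact_force: [-0.0, -0.3, 0.1]
opening: 0.0463
grip_force: 20.0
```

jog_arm(
  plan=[
    [0, 0, -0.25, 0, -1],
    [0, 0, -0.5, 0, -1],
    [0, 0, -0.6, 0, -1],
    [0, 0, -0.6, 0, -1],
    [0, 0, -0.6, 0, -1],
  ],
)

```text
time: 33.6
tool_pos: [0.4201, -0.3023, 0.0152]
tool_rot: [-3.14, 0.002, 3.107]
contact_force: [-0.0, -0.6, -1.2]
opening: 0.0459
grip_force: 20.0
```

jog_arm(
  plan=[
    [0, 0, -0.05, 0, -1],
    [0, 0, -0.08, 0, -1],
    [0, 0, -0.08, 0, -1],
    [0, 0, -0.08, 0, -1],
  ],
)

```text
time: 34.0
tool_pos: [0.4194, -0.3018, 0.0076]
tool_rot: [3.142, 0.0, 3.107]
contact_force: [0.2, -0.4, -1.0]
opening: 0.0459
grip_force: 20.0
```

jog_arm(
  plan=[
    [0, 0, -0.025, 0, -1],
    [0, 0, -0.025, 0, -1],
    [0, 0, -0.025, 0, -1],
  ],
)

```text
time: 34.3
tool_pos: [0.4196, -0.3019, 0.0059]
tool_rot: [-3.141, 0.001, 3.107]
contact_force: [-1.0, 0.5, 4.4]
opening: 0.046
grip_force: 20.0
```

jog_arm(
  plan=[
    [0, 0, 0, 0, 0.1],
    [0, 0, 0, 0, 0.25],
    [0, 0, 0, 0, 0.25],
    [0, 0, 0, 0, 0.25],
    [0, 0, 0, 0, 0.25],
  ],
)

```text
time: 34.8
tool_pos: [0.4193, -0.3017, 0.0054]
tool_rot: [3.141, -0.0, 3.107]
contact_force: [-0.5, -0.4, 0.9]
opening: 0.0571
grip_force: 0.0
```

jog_arm(
  plan=[
    [0, 0, 0.2, 0, 0.25],
    [0, 0, 0.6, 0, 0.25],
    [0, 0, 1, 0, 0.25],
    [0, 0, 1, 0, 0.25],
  ],
)

```text
time: 35.2
tool_pos: [0.4212, -0.3035, 0.0894]
tool_rot: [-3.136, 0.006, 3.107]
contact_force: [-1.2, -0.3, -1.3]
opening: 0.0575
grip_force: 0.0
```

jog_arm(
  plan=[
    [0, 0, 0.5, 0, 0.3],
    [0, 0, 1, 0, 0.3],
    [0, 0, 1, 0, 0.3],
  ],
)

```text
time: 35.5
tool_pos: [0.4213, -0.3036, 0.1699]
tool_rot: [-3.136, 0.007, 3.107]
contact_force: [-0.4, -0.7, 0.1]
opening: 0.0596
grip_force: 0.0
```

jog_arm(
  plan=[
    [0, 0.5, 0.2, 0, 0.3],
    [0, 1, 0.5, 0, 0.3],
    [0, 1, 0.5, 0, 0.3],
  ],
)

```text
time: 35.8
tool_pos: [0.4197, -0.2186, 0.2069]
tool_rot: [3.142, 0.002, 3.11]
contact_force: [0.5, -0.3, -0.4]
opening: 0.0601
grip_force: 0.0
```

jog_arm(
  plan=[
    [0, 0.5, 0, 0, 0.3],
    [0, 1, 0, 0, 0.3],
    [0, 1, 0, 0, 0.3],
  ],
)

```text
time: 36.1
tool_pos: [0.4184, -0.1383, 0.2042]
tool_rot: [3.139, -0.002, 3.11]
contact_force: [0.8, -0.5, -1.2]
opening: 0.0601
grip_force: 0.0
```

jog_arm(
  plan=[
    [0, 0.5, 0, 0, 0.3],
    [0, 1, 0, 0, 0.3],
    [0, 1, 0, 0, 0.3],
  ],
)

```text
time: 36.4
tool_pos: [0.4187, -0.059, 0.2044]
tool_rot: [3.14, -0.002, 3.111]
contact_force: [0.5, -0.6, 0.4]
opening: 0.0596
grip_force: 0.0
```

jog_arm(
  plan=[
    [0, 0.5, 0, 0, 0.3],
    [0, 1, 0, 0, 0.3],
    [0, 1, 0, 0, 0.3],
  ],
)

```text
time: 36.7
tool_pos: [0.4192, 0.0205, 0.2047]
tool_rot: [3.141, -0.001, 3.111]
contact_force: [-0.2, -0.4, 0.3]
opening: 0.06
grip_force: 0.0
```

jog_arm(
  plan=[
    [0, 0.5, 0, 0, 0.3],
    [0, 1, 0, 0, 0.3],
    [0, 1, 0, 0, 0.3],
  ],
)

```text
time: 37.0
tool_pos: [0.4196, 0.1002, 0.2047]
tool_rot: [3.141, -0.001, 3.11]
contact_force: [0.2, -0.1, -0.6]
opening: 0.0596
grip_force: 0.0
```

jog_arm(
  plan=[
    [0, 0.5, 0, 0, 0.3],
    [0, 1, 0, 0, 0.3],
    [0, 1, 0, 0, 0.3],
    [0, 1, 0, 0, 0.3],
  ],
)

```text
time: 37.4
tool_pos: [0.4198, 0.1773, 0.2048]
tool_rot: [-3.14, -0.001, 3.108]
contact_force: [0.8, 0.4, 0.6]
opening: 0.06
grip_force: 0.0
```

```bash
python3 - <<'E'
from h import *
s=readout.observe(); print(s["time"],s["tool_pos"])
im=cams.read_camera("top"); cv2.imwrite("pics/t9.png",im)
c=im[205:285,240:400]; cv2.imwrite("pics/t9c.png",cv2.resize(c,(800,400),interpolation=cv2.INTER_CUBIC))
f=lambda p:((w2px("top",p)-[240,205]+.5)*5-.5).round().tolist()
print("tin target",f((.4254,-.079,.038)),"hs",f((.4215,-.213,.046)),"cl",f((.4188,-.2995,.03)),"disp",f((.429,.056,.124)))
E
```

```text
37.4 [0.41983921 0.17725181 0.20475086]
tin target [146.0, 194.0] hs [427.0, 200.0] cl [602.0, 204.0] disp [-150.0, 191.0]
```

View pics/t9c.png

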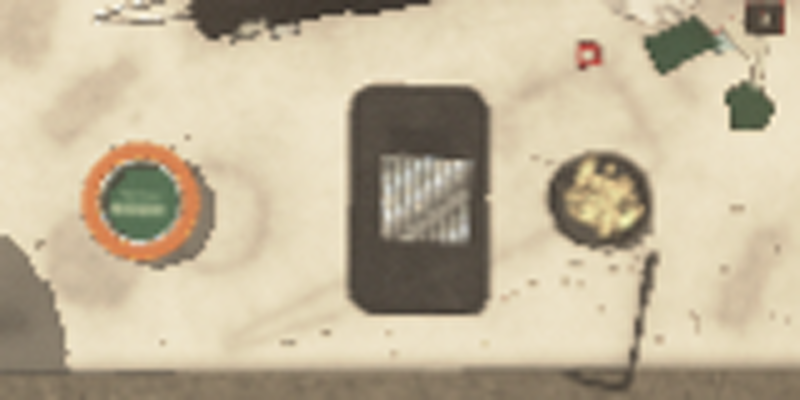

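Final view: the tape-and-tin stack is at (141,203), about 4 mm from the midpoint. The heatsink is at (427,199), centred on the adapter. The cleaner is at (601,200), level with the adapter's middle and with a gap of about 28 mm. Handing in.

```bash
python3 -c "
from cell import ticket; print(ticket.hand_in())"
```

```text
the job is handed in; nothing more can be done
None
```

The bench is set out as asked and handed in at about 37 s, but the judge's result was not shown: the tin with the tape roll on it stands about 4 mm from the midpoint, the heatsink is centred fins up on the adapter, and the tip cleaner stands about 28 mm clear of its other long side.

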